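# Close the clay mould and hold the press plunger drawn

### The job

Close the mould on the clay press: take the loose white top half by its wooden rib and lower it, without dropping it, over the two steel pins until it rests flush on the bottom half (either way round), and let go of it. Then draw the plunger straight up by its dark knob, without forcing it sideways in its snug bore, until its whole orange band shows above the barrel with just a few millimetres of bare steel below it, never out of the bore, and finish while still holding it there, so that clay can be loaded. Leave the other things on the table where they are.

Things in the scene. Friction and masses are not known exactly. Their poses are not given: they have to be found in the camera images.
- press: Clay press, fixed: a wooden board 190 (x) x 230 (y) x 15 mm with a white bottom mould half and a square aluminium barrel. Origin: centre of the board's underside, z up. Bottom half: 150 (x) x 90 (y) mm, centred at y = -50 mm, top 45 mm above the table. Barrel: 50 x 50 mm on a 72 mm flange, centred at y = +70 mm, top 95 mm above the table.
- seat (a point): Centre of the top face of the bottom mould half, 45 mm above the table; same axes as the press. Two steel pins, 12 mm in diameter and 19 mm tall with tapered tips (6 mm wide at the top), stand at x = -55 and +55 mm from it.
- bore_mouth (a point): Centre of the bore's mouth on the barrel's top face, 95 mm above the table; z up along the bore, which is vertical, 19.5 mm wide and 72 mm deep.
- rib_grip (a point): Grip point of the loose white top half (about 0.4 kg): on the upright wooden rib in its middle, 20 mm thick (x), 60 mm long (y), 36 mm tall. The point is 42 mm above the plate's underside, 22 mm above its top face, 14 mm below the rib's top. x runs along the line of holes, z up. The plate starts flat on the table, left or right of the press.
- top_half_under (a point): Centre of the underside of the top half, 42 mm below its grip point, same axes. The plate is 150 (x) x 90 (y) x 20 mm with two through holes 14.5 mm wide at x = -55 and +55 mm; it fits either way round. Seated, this point coincides with the centre of the bottom half's top face.
- top_half: The top mould half; origin at the centre of its underside (same point and axes as above).
- knob_grip (a point): Grip point of the plunger (about 0.22 kg): inside its dark round knob, 28 mm in diameter, 44 mm tall, 25 mm above the knob's underside and 19 mm below its top. z up along the rod. At the start it is fully in, the knob resting on the barrel, this point 120 mm above the table. It slides freely and drops back if let go.
- shoulder (a point): Centre of the knob's underside, where the steel rod (18 mm in diameter, 70 mm long) begins. Its height over the bore's mouth is the draw, 0 when fully in. The orange band runs from 20 to 38 mm below this point, so it shows whole from a draw of 38 mm; 43 mm leaves 5 mm of steel below it.
- plunger: The whole plunger; origin at the centre of the rod's lower end, z up along the rod (70 mm below the knob's underside).
- hump_form: Bystander: white plaster dome on a light wooden slab 130 x 95 mm, 48 mm tall, on the other side of the press from the top half; no rib and no holes. Origin at its underside.
- orange_pot: Bystander: orange pot with a side handle and brushes, 125 mm wide. Origin at its underside.
- pinch_bowl: Bystander: terracotta bowl 90 mm wide, 50 mm tall. Origin at its underside.
- glaze_jar: Bystander: amber glaze jar 64 mm wide, 75 mm tall. Origin at its underside.
- stamp_block: Bystander: dark wooden stamp 50 x 35 x 30 mm. Origin at its underside.
- model_tool: Bystander: wooden modelling spatula 170 mm long, lying flat.
Not all that is in view belongs to the job. What is shaped like the top_half but purple is not meant. What is shaped like the plunger but green is not meant.

How it is judged (in metres and radians):
On the way, in this order (a step that is already met when the one before it is completed fails the run):
1. the top mould half rests flush on the bottom half, over both pins, and is let go (z of top_half_under in the frame of seat between -0.003 and 0.002 m and horizontal distance between top_half_under and seat below 0.004 m and angle between the z axis of top_half_under and the z axis of seat, either way round below 0.03 rad and linear speed of top_half below 0.02 m/s and contact force between the fingers and top_half below 0.1 N), for 0.2 s.
2. the plunger is drawn so that its orange band shows whole, held by the fingers (z of shoulder in the frame of bore_mouth between 0.036 and 0.052 m and horizontal distance between shoulder and bore_mouth below 0.004 m and angle between the z axis of shoulder and the z axis of bore_mouth, either way round below 0.05 rad and contact force between the fingers and plunger above 1 N), for 0.3 s.
At the end, for the whole second after the job is handed in: Top half flush on the bottom half (2 mm in height, 4 mm sideways, 0.03 rad), untouched, at rest; plunger held still by the fingers, knob underside 36 to 52 mm above the barrel, within 4 mm and 0.05 rad of the bore axis; the robot touches neither mould nor press (all of step 1 and all of step 2 and contact force between the arm and top_half below 0.1 N and linear speed of plunger below 0.02 m/s and contact force between each of the arm, the fingers and press below 0.1 N); the arm keeps its last pose, push and grip.
It fails at once if the top half is dropped or thrown (contact force between the fingers and top_half below 0.05 N and linear speed of top_half above 0.45 m/s).
It fails at once if the plunger is drawn right out of its bore (draw over 62 mm) (z of shoulder in the frame of bore_mouth above 0.062 m).
It fails at once if the plunger is jammed: pressed against its bore with more than 25 N while drawn (z of shoulder in the frame of bore_mouth above 0.004 m and contact force between plunger and press above 25 N).
It fails at once if a bystander is moved by more than 30 mm (distance of any of hump_form, orange_pot, pinch_bowl, glaze_jar, stamp_block, model_tool from where it was at the start of the episode above 0.03 m).
It also fails if it takes over 50 s, if anything falls off the work surface, if the arm or the gripper's body presses on something with over 40 N, if the wrist force passes 120 N, or if a joint passes its speed limit or range.

### The arm

A 7-joint arm with a two-finger parallel gripper is mounted at the origin on the work surface. World frame = base frame: x ahead of the robot, y to its left, z up, the work surface at z = 0. Lengths are in m, angles in degrees, forces in N, time in s.
With the tool pointing down it reaches from about 0.425 to 0.875 m from the base axis. Payload 4.7 kg.
Tool frame: the origin (TCP) lies at the very end of the fingers, on their centre line; the grasp point (between the pads) lies 19 mm behind it; z points along the fingers, x is the direction in which the jaws open and shut, and the axes are right-handed (so a half turn about z gives the same grasp; the last joint's range is limited). The gripper opens to 87 mm and grips with 3 to 60 N. Pads are 19 mm wide; open, the fingers measure 117 mm over their backs; the gripper's body (75 mm by 190 mm) begins 51 mm behind the grasp point.
Start: joints at [-73.333, 18.392, -4.016, 83.108, 1.295, 78.541, -3.26], TCP at [0.178, 0.625, 0.223] pointing down, gripper open.
Joint ranges: [-163.93, 163.93], [-17.29, 119.83], [-79.2, 71.16], [3.27, 140.29], [-89.18, 269.18], [5.43, 117.66], [-154.24, 154.24]. Speed limits (degrees/s): [147.25, 147.25, 180, 180, 180, 180, 180].

### API

Orientations are given as [roll, pitch, yaw] about the fixed x, y, z axes, in that order (R = Rz(yaw) Ry(pitch) Rx(roll)).
In Python, from cell import sensors, vision, env gives the robot as it stands.
- The arm moves only by the shell command python3 -m inch 'ROWS' [OPENING] [FORCE]. ROWS is a JSON object of lists of equal length, an entry for each row: "dp": the shift along the tool's x, y, z in m, a list of three; "turn": the turn about the tool's z in degrees. A call has 1 to 8 rows; each row shifts and turns the commanded pose from where the row before left it, along the tool's axes as they then stand; what a row does not reach is not made up. A row lasts 1/8 s, in which the tool goes at most 62.5 mm and 10.7 degrees, less where a joint would pass 70% of its speed; a pose out of reach is approached as far as the arm can. A call is refused whole if a number of a shift passes 0.0625 or a number of a turn 10.7, either way. A call with a gripper value outside its range is refused whole. OPENING is the closure, from -1 (fully open) to 1 (shut), set as the call begins (- or left out, the last holds). The fingers move at their own pace and stop on an object; FORCE is the grip in N (left out, the last holds). Time passes only in rows, so rows that do not move let the fingers close. It gives the time, the measured TCP pose, the force and the opening at its end, in the units of the state.
- sensors.get_obs(): the state, without advancing time (a new reading comes with each control period).
- vision.read_camera(name): name is "scene" or "top" or "wrist"; returns the picture (384x512x3 uint8, blue, green, red); there is no depth.
- vision.get_calibration(name): a dict with "K" (3x3 intrinsics, pixels), "pose" (4x4, takes a point from camera to world coordinates). Camera axes: x right, y down, z forward; pixel columns grow to the right and rows downward; lengths in m; the calibration is good to about 2 mm. A picture is of the moment at which its call begins: read the wrist's pose just before it. get_calibration takes no time and is no camera call; for the wrist camera it gives the pose at the moment of the call.
- env.sign_off(): hands the job in, once; it reports no verdict.
The state is a dict: "time_s": time; "qpos": joint angles; "joint_velocities": joint speeds; "effort": joint torques, N m; "tool_pos": TCP position; "tool_rot": TCP orientation; "force": force on the tool from outside, world axes, zero at the start; "wrist_torque": the same for the moment, N m; "grip_width": finger opening in m.
Only numpy, scipy, OpenCV 4.12 (cv2) and the standard library are available. Lean on these libraries where they do the work, as an engineer would, in place of code of your own. Each camera call takes 0.05 s, during which the arm holds its last target.

## Working session

There is one attempt and no reset: what is moved stays moved. The work goes in short steps, Python scripts to look and compute and a shell command to move; the robot and the scene stay as the last step left them, time stands still between calls to the robot, and variables do not carry over. Pictures are saved under pics/ and viewed, and the job is handed in when it is done.

```bash
ls; mkdir -p pics; python3 - <<'E'
from cell import sensors, vision, env
import cv2,numpy as np
print(sensors.get_obs())
for n in ["scene","top","wrist"]:
    c=vision.get_calibration(n); print(n,np.round(c["K"],1).tolist(),np.round(c["pose"],4).tolist())
    cv2.imwrite(f"pics/{n}0.png",vision.read_camera(n))
E
```

```text
pics
{'time_s': 0.0, 'qpos': array([-73.33132352,  18.43889657,  -4.01696962,  83.17464212,
         1.29220848,  78.54047973,  -3.25918498]), 'joint_velocities': array([-0.02299251, -0.04195589,  0.0423188 , -0.02443756, -0.07109527,
        0.11297388,  0.0139042 ]), 'effort': array([-2.52382924e-04, -4.91293931e+01, -4.04205183e-01, -3.12534785e+01,
       -6.39248779e-02,  4.32810572e-02,  1.88705289e-04]), 'tool_pos': array([0.17751206, 0.6247179 , 0.22146582]), 'tool_rot': array([1.79997452e+02, 1.08924934e-01, 7.41426875e+01]), 'force': array([-0.1736953 ,  0.14259287,  0.28104658]), 'wrist_torque': array([-0.02452066, -0.00690493, -0.01708494]), 'grip_width': 0.08693272528205581}
scene [[398.2, 0.0, 255.9], [0.0, 398.2, 188.1], [0.0, 0.0, 1.0]] [[-0.2649, 0.6395, -0.7217, 1.2696], [0.9641, 0.1907, -0.1848, 0.1643], [0.0195, -0.7448, -0.667, 0.7782], [0.0, 0.0, 0.0, 1.0]]
top [[443.0, 0.0, 247.8], [0.0, 443.0, 190.6], [0.0, 0.0, 1.0]] [[0.012, -0.9753, 0.2207, 0.2874], [-0.9999, -0.0123, -0.0003, -0.0158], [0.003, -0.2207, -0.9753, 1.1403], [0.0, 0.0, 0.0, 1.0]]
wrist [[319.1, 0.0, 256.6], [0.0, 319.1, 188.8], [0.0, 0.0, 1.0]] [[0.2733, 0.9195, 0.2825, 0.1], [0.9619, -0.2606, -0.0823, 0.647], [-0.002, 0.2943, -0.9557, 0.3835], [0.0, 0.0, 0.0, 1.0]]
```

View pics/scene0.png

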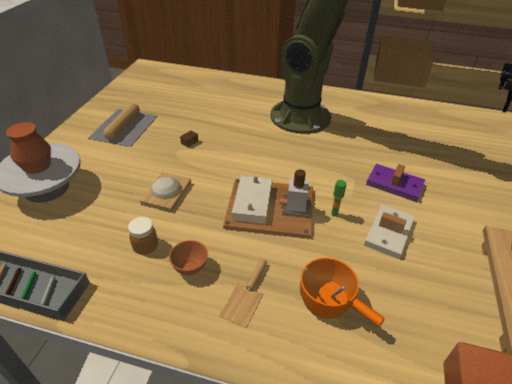

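View pics/top0.png

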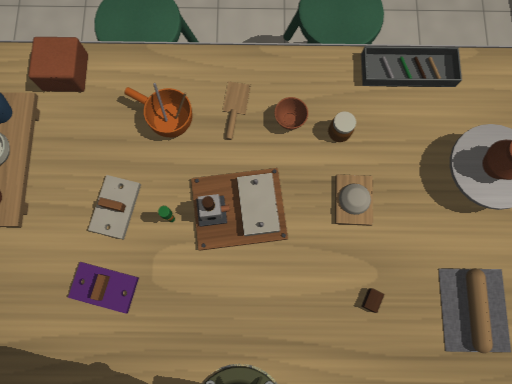

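```bash
python3 - <<'E'
import cv2
a=cv2.imread('pics/top0.png')
cv2.imwrite('pics/crop1.png',cv2.resize(a[80:280,160:360],None,fx=3,fy=3,interpolation=cv2.INTER_CUBIC))
E
python3 - <<'E'
import cv2
a=cv2.imread('pics/top0.png')
cv2.imwrite('pics/crop1.png',cv2.resize(a[155:255,180:300],None,fx=6,fy=6,interpolation=cv2.INTER_CUBIC))
cv2.imwrite('pics/crop2.png',cv2.resize(a[165:250,80:180],None,fx=7,fy=7,interpolation=cv2.INTER_CUBIC))
E
```

```text
(no output)
```

View pics/crop1.png

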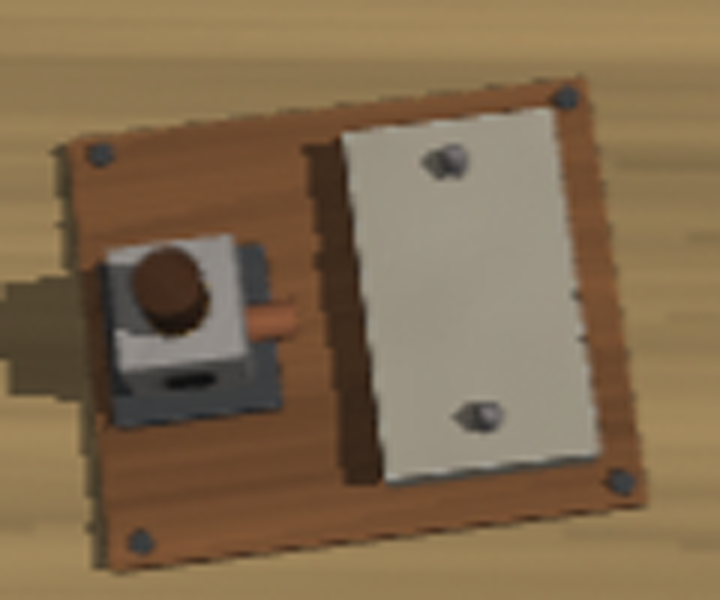

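View pics/crop2.png

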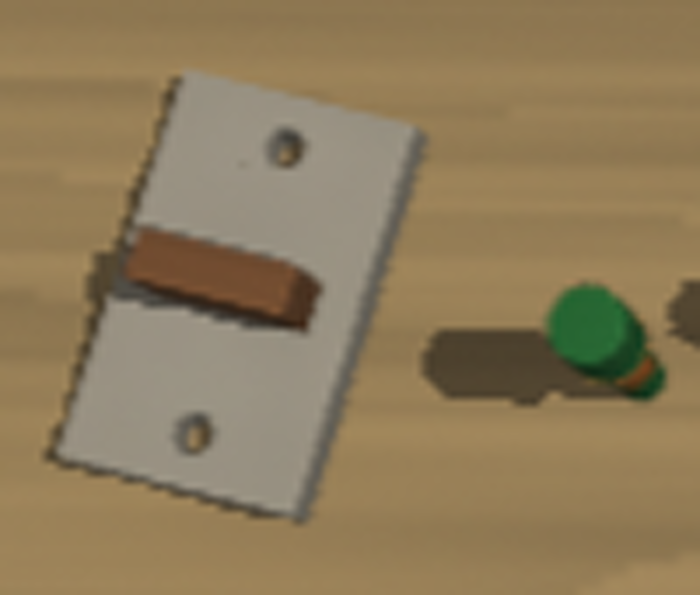

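View pics/wrist0.png

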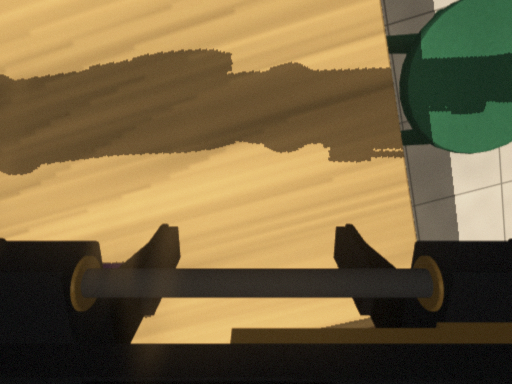

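```bash
cat > h.py <<'E'
import numpy as np,cv2
from cell import vision
from scipy.optimize import least_squares
def proj(cal,P):
    P=np.atleast_2d(P); T=np.linalg.inv(np.array(cal["pose"])); c=P@T[:3,:3].T+T[:3,3]
    uv=c@np.array(cal["K"]).T; return uv[:,:2]/uv[:,2:]
def ray(cal,uv,z):
    T=np.array(cal["pose"]); d=T[:3,:3]@np.linalg.solve(np.array(cal["K"]),[uv[0],uv[1],1]); o=T[:3,3]
    return o+d*(z-o[2])/d[2]
def fit(cal,local,uv,x0):
    local=np.array(local,float);uv=np.array(uv)
    def W(p):
        c,s=np.cos(p[2]),np.sin(p[2]); return np.c_[p[0]+c*local[:,0]-s*local[:,1],p[1]+s*local[:,0]+c*local[:,1],local[:,2]]
    r=least_squares(lambda p:(proj(cal,W(p))-uv).ravel(),x0,x_scale=[.01,.01,.1],loss='soft_l1')
    return r.x,np.abs((proj(cal,W(r.x))-uv))
def un(pts,x0,y0,s): return (np.array(pts,float)+.5)/s-.5+[x0,y0]
E
python3 - <<'E'
from h import *
c=vision.get_calibration("top")
# press: local frame of press
L=[[.075,-.005,.045],[.075,-.095,.045],[-.075,-.095,.045],[-.075,-.005,.045],[.055,-.05,.064],[-.055,-.05,.064],[.095,.115,.015],[.095,-.115,.015],[-.095,-.115,.015]]
uv=un([(342,132),(553,108),(600,458),(386,482),(455,158),(491,415),(68,142),(585,78),(645,505)],180,155,6)
p,e=fit(c,L,uv,[.45,.0,0.]);print(p[:2],np.degrees(p[2]),e.round(1).tolist())
k=un([(170,280)],180,155,6)[0]; print('knobtop',ray(c,k,.139))
R=lambda a,q:p[:2]+np.array([np.cos(a)*q[0]-np.sin(a)*q[1],np.sin(a)*q[0]+np.cos(a)*q[1]])
print('seat',R(p[2],(0,-.05)),'bore',R(p[2],(0,.07)))
L=[[.075,.045,.02],[.075,-.045,.02],[-.075,-.045,.02],[-.075,.045,.02],[.055,0,.02],[-.055,0,.02]]
uv=un([(182,72),(424,130),(300,520),(52,455),(287,145),(192,433)],80,165,7)
p,e=fit(c,L,uv,[.45,.3,0.]);print(p[:2],np.degrees(p[2]),e.round(1).tolist())
# rib top corners
for q in un([(143,227),(298,265),(283,310),(125,275)],80,165,7): print(ray(c,q,.056))
print('green',ray(c,un([(587,322)],80,165,7)[0],.11))
E
```

```text
[0.49567217 0.00767023] 7.788246574472864 [[0.1, 0.3], [0.2, 0.2], [0.2, 0.3], [0.1, 0.2], [0.1, 0.4], [0.4, 0.1], [0.4, 0.3], [0.4, 0.1], [0.7, 0.3]]
knobtop [0.48763823 0.075617   0.139     ]
seat [ 0.50244778 -0.04186855] bore [0.4861863  0.07702453]
[0.49589253 0.32770084] -13.636301693668852 [[0.8, 0.4], [0.8, 0.4], [0.9, 0.2], [0.7, 0.3], [0.1, 0.6], [0.1, 0.2]]
[0.51168042 0.35308627 0.056     ]
[0.4985623  0.29678112 0.056     ]
[0.48223561 0.30088645 0.056     ]
[0.49416912 0.35798978 0.056     ]
green [0.46970606 0.18245826 0.11      ]
```

```bash
python3 -m inch '{"dp":[[-0.0249,0.0485,0],[-0.0249,0.0485,0],[-0.0249,0.0485,0],[-0.0249,0.0485,0],[-0.0249,0.0485,0],[-0.0249,0.0485,0],[-0.0249,0.0485,0],[-0.0249,0.0485,0]],"turn":[0,0,0,0,0,0,0,0]}' -1
python3 -m inch '{"dp":[[0,0,0],[0,0,0],[0,0,0],[0,0,0],[0,0,0],[0,0,0],[0,0,0],[0,0,0]],"turn":[10.7,10.7,10.7,10.7,10.7,10.7,10.7,10.7]}'
```

```text
time_s: 1.15
tool_pos: [0.4974, 0.3262, 0.2224]
tool_rot: [-180.0, -0.0, 74.1]
force: [0.7, 1.1, -0.5]
grip_width: 0.0869
time_s: 2.15
tool_pos: [0.4962, 0.3275, 0.2222]
tool_rot: [180.0, 0.0, -11.8]
force: [-0.0, -0.4, 0.1]
grip_width: 0.0867
```

```bash
python3 - <<'E'
from h import *
from cell import sensors
c=vision.get_calibration("wrist"); a=vision.read_camera("wrist"); np.savez('w1.npz',K=c["K"],pose=c["pose"])
cv2.imwrite('pics/w1.png',a); print(np.round(c["pose"],4).tolist(), proj(c,[[.496,.3275,.056],[.496,.3275,.02]]))
E
```

```text
[[0.9788, -0.196, -0.0592, 0.5129], [-0.2047, -0.9356, -0.2876, 0.4065], [0.001, 0.2936, -0.9559, 0.3841], [0.0, 0.0, 0.0, 1.0]] [[255.96315013 170.70511178]
 [255.98991006 163.30754374]]
```

View pics/w1.png

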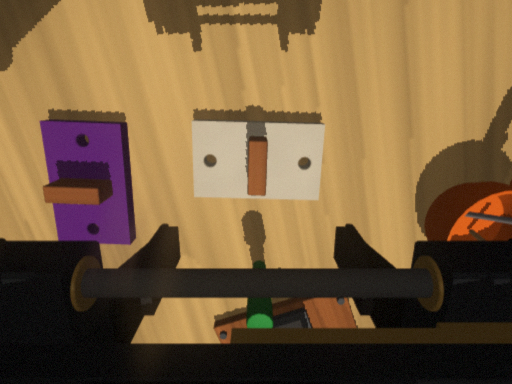

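```bash
python3 - <<'E'
import cv2
a=cv2.imread('pics/w1.png')
cv2.imwrite('pics/crop3.png',cv2.resize(a[110:210,185:330],None,fx=5,fy=5,interpolation=cv2.INTER_CUBIC))
E
```

```text
(no output)
```

View pics/crop3.png

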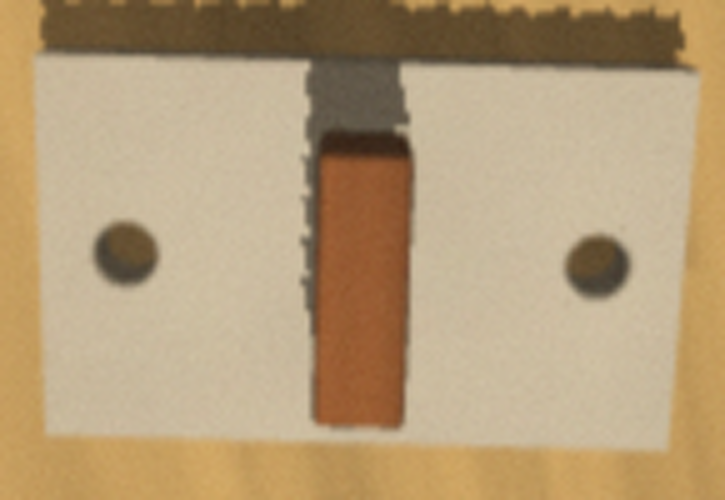

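```bash
python3 - <<'E'
from h import *
c=dict(np.load('w1.npz'))
L=[[-.075,.045,.02],[.075,.045,.02],[.075,-.045,.02],[-.075,-.045,.02],[-.055,0,.02],[.055,0,.02],[-.01,.03,.056],[.01,.03,.056],[.01,-.03,.056],[-.01,-.03,.056]]
uv=un([(37,54),(697,68),(667,450),(46,434),(126,254),(598,267),(321,157),(409,157),(402,426),(315,424)],185,110,5)
p,e=fit(c,L,uv,[.495,.3275,-.23]);print(p[:2],np.degrees(p[2]),e.round(1).tolist())
E
```

```text
[0.49758212 0.32946534] -13.241913498178244 [[1.0, 0.0], [0.7, 0.5], [0.2, 0.1], [0.1, 0.2], [0.2, 0.1], [0.0, 0.4], [0.7, 1.1], [1.1, 0.6], [0.6, 1.0], [0.5, 1.0]]
```

```bash
python3 -m inch '{"dp":[[0,-0.001,0.03],[0,0,0.03],[0,0,0.03],[0,0,0.03],[0,0,0.03],[0,0,0.026],[0,0,0.015],[0,0,0.005]],"turn":[1.5,0,0,0,0,0,0,0]}' -1
python3 -m inch '{"dp":[[0,0,0],[0,0,0],[0,0,0],[0,0,0]],"turn":[0,0,0,0]}' 
python3 -m inch '{"dp":[[0,0,0],[0,0,0],[0,0,0],[0,0,0],[0,0,0],[0,0,0],[0,0,0],[0,0,0]],"turn":[0,0,0,0,0,0,0,0]}' 1 35
```

```text
time_s: 3.2
tool_pos: [0.4963, 0.3284, 0.0258]
tool_rot: [179.9, 0.0, -12.9]
force: [0.4, 0.5, 0.3]
grip_width: 0.0872
time_s: 3.7
tool_pos: [0.4969, 0.3288, 0.0271]
tool_rot: [-180.0, -0.0, -13.0]
force: [0.4, -0.4, 0.6]
grip_width: 0.0867
time_s: 4.7
tool_pos: [0.4967, 0.3286, 0.0266]
tool_rot: [-180.0, -0.0, -13.0]
force: [-0.0, 0.2, -0.7]
grip_width: 0.0199
```

```bash
python3 -m inch '{"dp":[[0,0,-0.01],[0,0,-0.02],[0,0,-0.03],[0,0,-0.03],[0,0,-0.03],[0,0,-0.03],[0,0,-0.03],[0,0,-0.01]],"turn":[0,0,0,0,0,0,0,0]}' 
python3 -m inch '{"dp":[[0,0,0],[0,0,0],[0,0,0],[0,0,0]],"turn":[-5.2,-5.2,-5.2,-5.2]}'
python3 - <<'E'
import numpy as np
from cell import sensors
o=sensors.get_obs();p=o["tool_pos"];y=np.radians(o["tool_rot"][2]);d=np.array([.5024,-.0419])-p[:2]
print(p,o["tool_rot"],d@[np.cos(y),np.sin(y)],d@[np.sin(y),-np.cos(y)])
E
```

```text
time_s: 5.7
tool_pos: [0.4977, 0.329, 0.2198]
tool_rot: [-179.8, -0.2, -13.0]
force: [0.2, -0.1, -4.9]
grip_width: 0.0201
time_s: 6.2
tool_pos: [0.4961, 0.3281, 0.2158]
tool_rot: [179.9, 0.1, 8.0]
force: [-1.1, -1.1, -4.2]
grip_width: 0.02
[0.49610488 0.32810389 0.21580708] [1.79948246e+02 7.95961856e-02 8.00470136e+00] -0.04529087059134558 0.36727543502008236
```

```bash
python3 -m inch '{"dp":[[-0.004,0.03,0],[-0.006,0.05,0],[-0.007,0.055,0],[-0.007,0.058,0],[-0.007,0.058,0],[-0.007,0.056,0],[-0.005,0.04,0],[-0.002,0.02,0]],"turn":[0,0,0,0,0,0,0,0]}' 
python3 -m inch '{"dp":[[0,0,0.02],[0,0,0.02],[0,0,0.02],[0,0,0],[0,0,0]],"turn":[0,0,0,0,0]}'
python3 - <<'E'
from h import *
from cell import sensors
for n in ["scene","top","wrist"]:
    o=sensors.get_obs();c=vision.get_calibration(n); np.savez(f'{n}2.npz',K=c["K"],pose=c["pose"])
    a=vision.read_camera(n); cv2.imwrite(f'pics/{n}2.png',a)
    uv=proj(c,[[.5024,-.0419,.1]])[0].astype(int); print(n,o["tool_pos"],o["tool_rot"],uv)
    w=60 if n!='wrist' else 90
    x0=max(0,uv[0]-w);y0=max(0,uv[1]-w);s=5 if w==60 else 3; print(x0,y0)
    cv2.imwrite(f'pics/{n}2c.png',cv2.resize(a[y0:y0+2*w,x0:x0+2*w],None,fx=s,fy=s,interpolation=cv2.INTER_CUBIC))
E
```

```text
time_s: 7.2
tool_pos: [0.5012, -0.0445, 0.2163]
tool_rot: [180.0, 0.0, 7.6]
force: [-0.0, -0.6, -5.4]
grip_width: 0.0198
time_s: 7.82
tool_pos: [0.5024, -0.0412, 0.1572]
tool_rot: [-180.0, -0.0, 7.8]
force: [0.7, 0.2, -4.3]
grip_width: 0.02
scene [ 0.50240639 -0.04115943  0.15718693] [-1.79997536e+02 -4.34655258e-02  7.83620017e+00] [252 178]
192 118
top [ 0.50273495 -0.04112828  0.15752256] [-1.79993303e+02 -9.11739452e-02  7.83872264e+00] [258 199]
198 139
wrist [ 0.50281637 -0.04113141  0.15758487] [-1.79993438e+02 -1.04757025e-01  7.84065985e+00] [255 206]
165 116
```

View pics/scene2c.png

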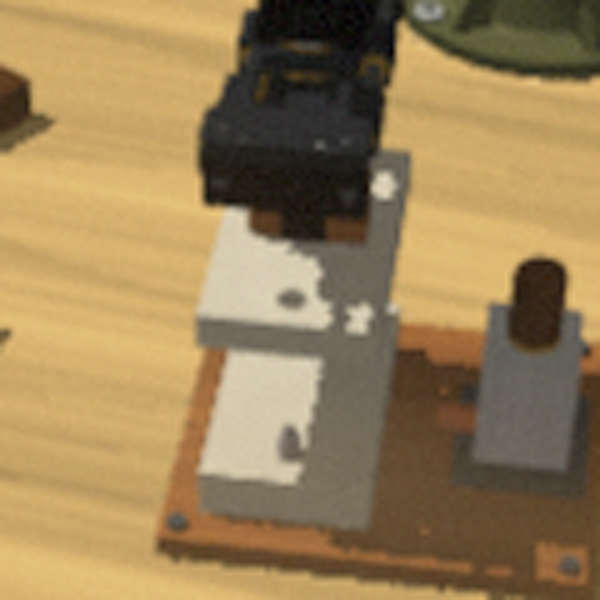

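View pics/top2c.png

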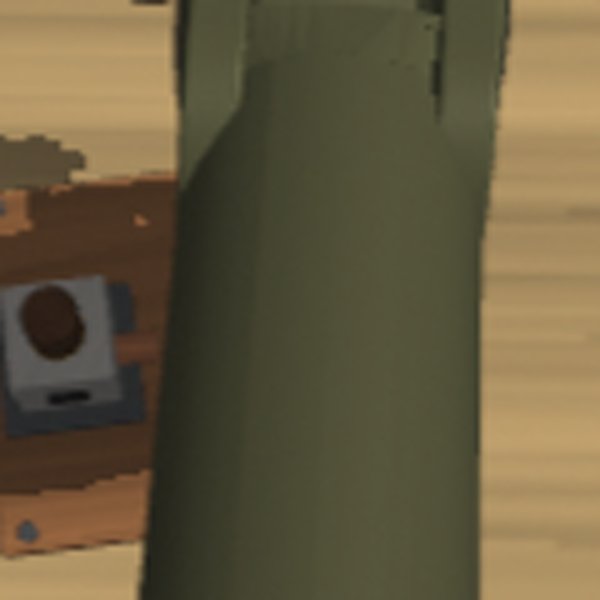

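View pics/wrist2.png

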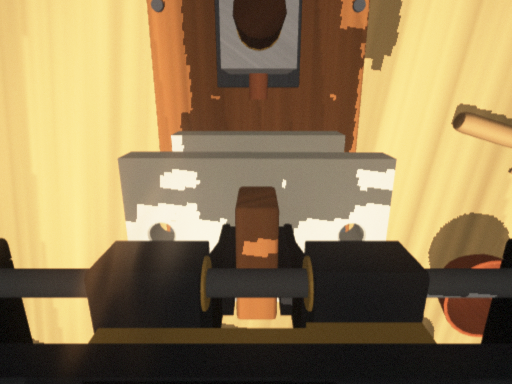

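```bash
python3 - <<'E'
import cv2
a=cv2.imread('pics/wrist2.png')
cv2.imwrite('pics/w2l.png',cv2.resize(a[110:250,110:270],None,fx=5,fy=4,interpolation=cv2.INTER_CUBIC))
cv2.imwrite('pics/w2r.png',cv2.resize(a[110:250,250:410],None,fx=5,fy=4,interpolation=cv2.INTER_CUBIC))
a=cv2.imread('pics/scene2.png')
cv2.imwrite('pics/s2c.png',cv2.resize(a[140:230,220:280],None,fx=6,fy=6,interpolation=cv2.INTER_CUBIC))
E
```

```text
(no output)
```

View pics/w2l.png

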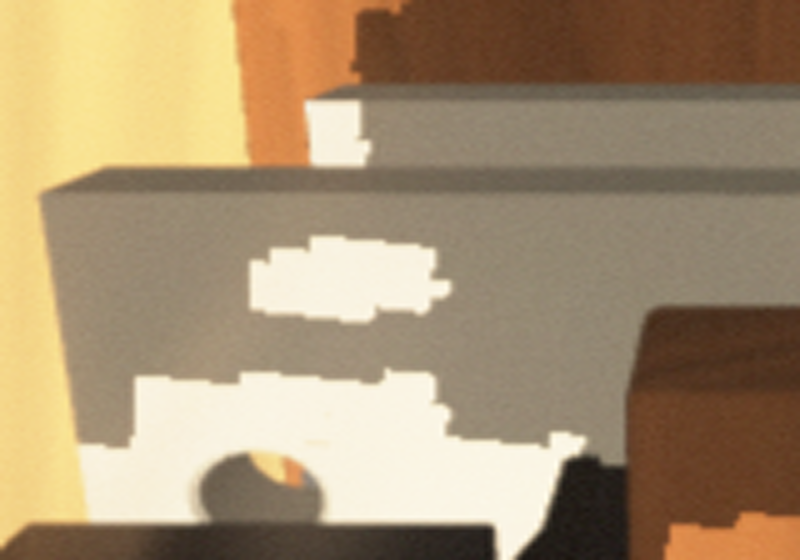

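View pics/w2r.png

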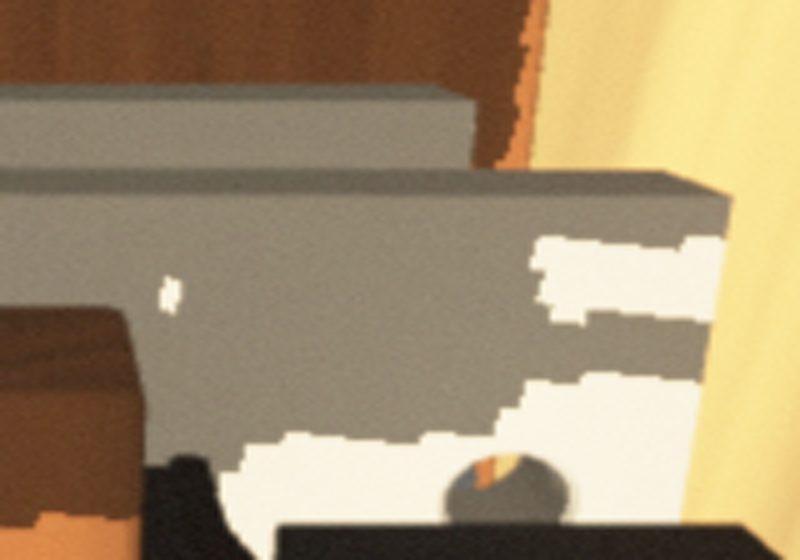

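View pics/s2c.png

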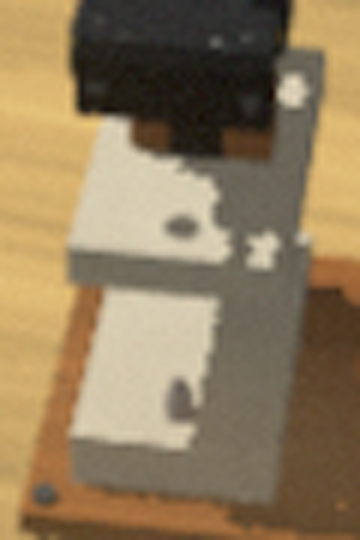

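```bash
python3 - <<'E'
from h import *
def un2(p,x0,y0,sx,sy): p=np.array(p,float); return (p+.5)/[sx,sy]-.5+[x0,y0]
c=dict(np.load('wrist2.npz'))
l=lambda p:un2([p],110,110,5,4)[0]; r=lambda p:un2([p],250,110,5,4)[0]
zt=.1575-.0266
L=[[-.075,.045,zt+.02],[.075,.045,zt+.02],[-.075,.045,zt],[.075,.045,zt]]
uv=[l((42,194)),r((731,201)),l((105,169)),r((668,172))]
p,e=fit(c,L,uv,[.5,-.04,.13]);print('plate',p[:2],np.degrees(p[2]),e.round(1).tolist())
L=[[-.075,.045,.045],[.075,.045,.045],[-.075,.045,.015],[.075,.045,.015]]
uv=[l((306,100)),r((475,101)),l((356,86)),r((437,86))]
q,e=fit(c,L[:2],uv[:2],[.5,-.04,.13]);print('seat',q[:2],np.degrees(q[2]),e.round(1).tolist())
q,e=fit(c,L,uv,[.5,-.04,.13]);print('seat',q[:2],np.degrees(q[2]),e.round(1).tolist())
c=dict(np.load('scene2.npz'))
s=lambda a:un(a,220,140,6)
L=[[.075,-.045,zt+.02],[.075,-.045,zt],[.055,0,zt+.02]]
p,e=fit(c,L,s([(72,248),(70,282),(181,228)]),[.5,-.04,.13]);print('plate sc',p[:2],np.degrees(p[2]),e.round(1).tolist())
L=[[.075,-.045,.045],[.075,-.045,.015],[.055,0,.064],[.075,.045,.045],[.075,.045,.015]]
p,e=fit(c,L,s([(75,437),(75,483),(180,380),(278,464),(273,502)]),[.5,-.04,.13]);print('seat sc',p[:2],np.degrees(p[2]),e.round(1).tolist())
for n,x in (('plate',(.5024,-.0412,zt)),('seat',(.5024,-.0412,.045))):
  for m in ('wrist2','scene2'):
    c=dict(np.load(m+'.npz')); print(n,m)
E
```

```text
plate [ 0.50307524 -0.04052981] 7.524830327223907 [[0.6, 0.3], [0.7, 0.2], [0.7, 0.3], [0.8, 0.2]]
seat [ 0.50435128 -0.04127454] 7.732844295719737 [[0.8, 0.0], [0.8, 0.1]]
seat [ 0.50485022 -0.04144037] 7.770674681109808 [[0.2, 0.4], [1.3, 0.3], [2.2, 0.3], [0.3, 0.2]]
plate sc [ 0.50206418 -0.04002075] 8.065700438536563 [[0.6, 0.1], [0.1, 0.4], [0.9, 0.3]]
seat sc [ 0.50356093 -0.04022377] 7.683315542486287 [[0.6, 0.3], [0.4, 0.0], [0.3, 0.4], [0.1, 1.0], [0.6, 0.7]]
plate wrist2
plate scene2
seat wrist2
seat scene2
```

```bash
python3 -m inch '{"dp":[[0.0012,0.0007,0.01],[0,0,0.015],[0,0,0.015],[0,0,0.01],[0,0,0.009],[0,0,0],[0,0,0]],"turn":[0,0,0,0,0,0,0]}'
python3 - <<'E'
from h import *
from cell import sensors
for n in ["scene","wrist"]:
    o=sensors.get_obs();c=vision.get_calibration(n); np.savez(f'{n}3.npz',K=c["K"],pose=c["pose"])
    a=vision.read_camera(n); cv2.imwrite(f'pics/{n}3.png',a);print(o["tool_pos"],o["tool_rot"])
    if n=="scene":cv2.imwrite('pics/s3c.png',cv2.resize(a[140:230,200:300],None,fx=6,fy=6,interpolation=cv2.INTER_CUBIC))
    else:cv2.imwrite('pics/w3c.png',cv2.resize(a[110:250,110:410],None,fx=2.5,fy=4,interpolation=cv2.INTER_CUBIC))
E
```

```text
time_s: 8.85
tool_pos: [0.5038, -0.0417, 0.0979]
tool_rot: [180.0, -0.0, 7.8]
force: [-0.3, -0.7, -4.6]
grip_width: 0.0194
[ 0.50384742 -0.04165803  0.09792417] [ 1.79998698e+02 -4.68570353e-02  7.83867931e+00]
[ 0.50395764 -0.04163966  0.09806845] [-1.79999888e+02 -6.65772247e-02  7.84149718e+00]
```

View pics/s3c.png

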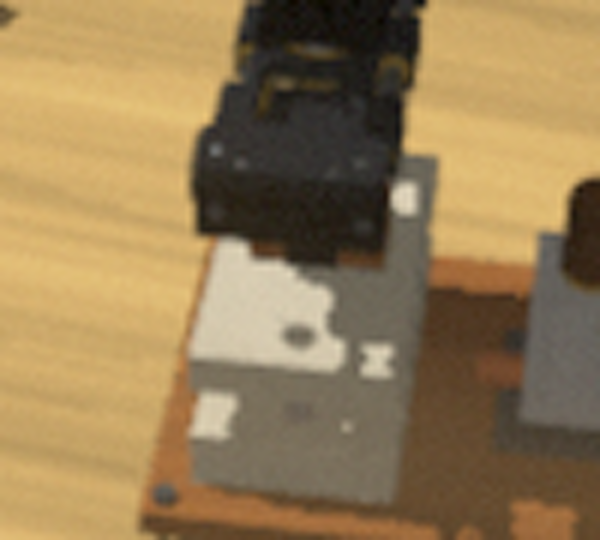

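View pics/w3c.png

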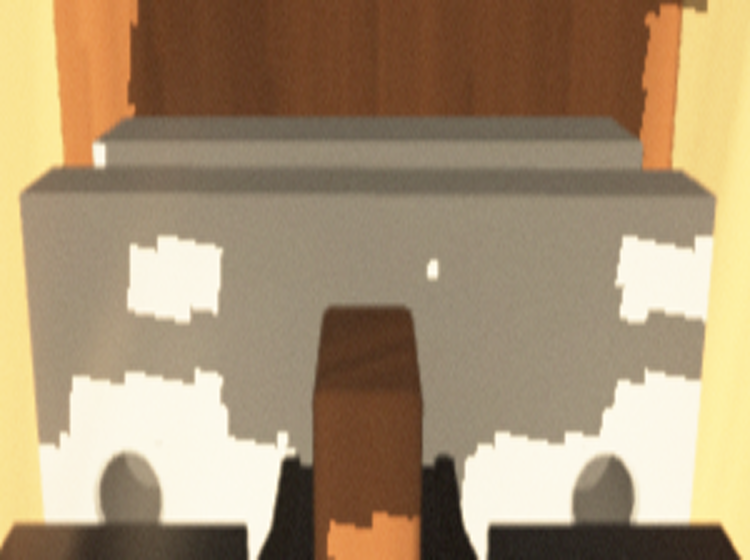

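```bash
python3 -m inch '{"dp":[[0,0,0.003],[0,0,0.003],[0,0,0.003],[0,0,0.003],[0,0,0.002],[0,0,0.002],[0,0,0.002],[0,0,0]],"turn":[0,0,0,0,0,0,0,0]}'
```

```text
time_s: 9.95
tool_pos: [0.5033, -0.0416, 0.0794]
tool_rot: [-180.0, 0.0, 7.8]
force: [0.0, 0.2, -4.8]
grip_width: 0.0194
```

```bash
python3 -m inch '{"dp":[[0,0,0.002],[0,0,0.002],[0,0,0.002],[0,0,0.001],[0,0,0]],"turn":[0,0,0,0,0]}'
```

```text
time_s: 10.58
tool_pos: [0.5034, -0.0417, 0.0725]
tool_rot: [-180.0, 0.0, 7.8]
force: [-0.1, -0.9, -3.6]
grip_width: 0.0196
```

```bash
python3 -m inch '{"dp":[[0,0,0.001],[0,0,0]],"turn":[0,0]}'; python3 -m inch '{"dp":[[0,0,0.001],[0,0,0]],"turn":[0,0]}'
```

```text
time_s: 10.82
tool_pos: [0.5035, -0.0416, 0.0716]
tool_rot: [-180.0, -0.0, 7.8]
force: [0.1, 0.1, -4.7]
grip_width: 0.0201
time_s: 11.08
tool_pos: [0.5035, -0.0416, 0.0715]
tool_rot: [-180.0, 0.0, 7.8]
force: [-3.5, -0.1, 6.0]
grip_width: 0.0198
```

```bash
python3 -m inch '{"dp":[[0,0,0],[0,0,0],[0,0,0],[0,0,0],[0,0,0],[0,0,0]],"turn":[0,0,0,0,0,0]}' -1
python3 -m inch '{"dp":[[0,0,-0.01],[0,0,-0.02],[0,0,-0.03],[0,0,-0.03],[0,0,-0.03],[0,0,-0.03],[0,0,-0.01],[0,0,0]],"turn":[0,0,0,0,0,0,0,0]}'
python3 - <<'E'
from h import *
from cell import sensors
for n in ["scene","wrist"]:
    o=sensors.get_obs();c=vision.get_calibration(n); np.savez(f'{n}4.npz',K=c["K"],pose=c["pose"])
    a=vision.read_camera(n); cv2.imwrite(f'pics/{n}4.png',a);print(o["tool_pos"],o["tool_rot"])
    if n=="scene":cv2.imwrite('pics/s4c.png',cv2.resize(a[150:250,210:330],None,fx=6,fy=6,interpolation=cv2.INTER_CUBIC))
E
```

```text
time_s: 11.82
tool_pos: [0.5034, -0.0416, 0.0705]
tool_rot: [-180.0, -0.0, 7.8]
force: [0.5, 0.7, 0.0]
grip_width: 0.0714
time_s: 12.82
tool_pos: [0.5036, -0.0416, 0.2309]
tool_rot: [-180.0, -0.1, 7.8]
force: [0.3, -0.4, -0.6]
grip_width: 0.087
[ 0.50360435 -0.04162185  0.23086539] [-1.79985929e+02 -5.82513493e-02  7.84387666e+00]
[ 0.50308214 -0.04158368  0.22994441] [-1.79989587e+02  3.71516919e-02  7.84242674e+00]
```

View pics/s4c.png

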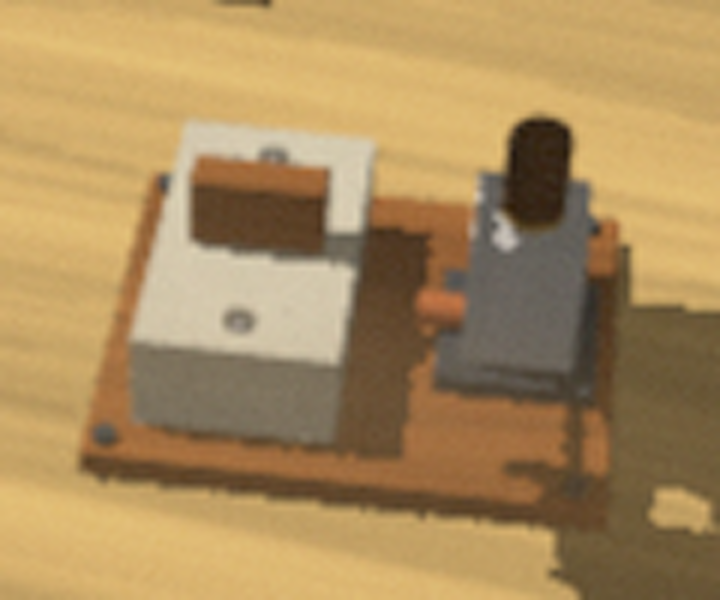

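View pics/wrist4.png

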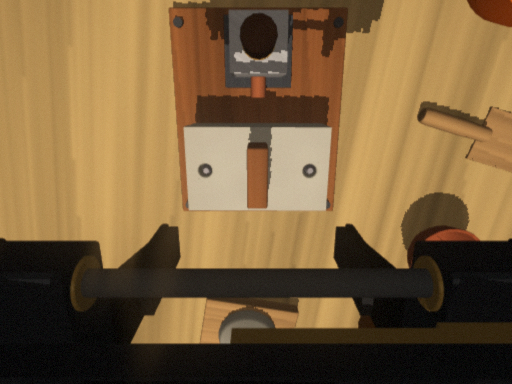

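```bash
python3 -m inch '{"dp":[[0,-0.02,0],[0,-0.03,0],[0,-0.035,0],[0,-0.025,0],[0,-0.0098,0],[0,0,0],[0,0,0]],"turn":[0,0,0,0,0,0,0]}'
python3 - <<'E'
from h import *
from cell import sensors
for n in ["wrist","scene"]:
    o=sensors.get_obs();c=vision.get_calibration(n); np.savez(f'{n}5.npz',K=c["K"],pose=c["pose"])
    a=vision.read_camera(n); cv2.imwrite(f'pics/{n}5.png',a);print(o["tool_pos"],o["tool_rot"])
    for z in (.095,.139): print(proj(c,[[.4868,.077,z]]))
    if n=="wrist":cv2.imwrite('pics/w5c.png',cv2.resize(a[90:240,180:330],None,fx=4,fy=4,interpolation=cv2.INTER_CUBIC))
E
```

```text
time_s: 13.8
tool_pos: [0.4872, 0.0756, 0.2303]
tool_rot: [180.0, 0.0, 7.7]
force: [0.5, -0.2, 0.1]
grip_width: 0.0873
[0.48719638 0.07559401 0.23030255] [1.79966119e+02 2.13011767e-02 7.73334518e+00]
[[256.0070574  176.66219833]]
[[255.96094422 190.30558635]]
[0.4872473  0.07562175 0.23043522] [1.79981609e+02 8.50768567e-03 7.71575782e+00]
[[298.09600654 184.85436854]]
[[299.66369467 171.80919807]]
```

View pics/w5c.png

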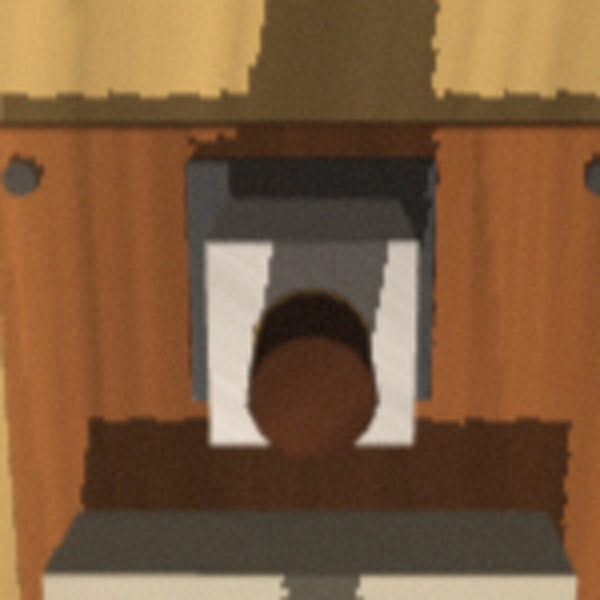

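```bash
python3 - <<'E'
from h import *
c=dict(np.load('wrist5.npz'))
print(ray(c,un([(313.5,397)],180,90,4)[0],.139))
L=[[-.025,.025,.095],[.025,.025,.095],[.025,-.025,.095],[-.025,-.025,.095]]
p,e=fit(c,L,un([(205,241),(418,241),(415,446),(209,445)],180,90,4),[.487,.077,.13]);print(p[:2],np.degrees(p[2]),e.round(1).tolist())
E
```

```text
[0.48831077 0.07846022 0.139     ]
[0.48818887 0.07784777] 7.764493458638935 [[0.1, 0.4], [0.0, 0.4], [0.5, 0.6], [0.3, 0.3]]
```

```bash
python3 -m inch '{"dp":[[0,-0.0019,0.02],[0,0,0.03],[0,0,0.03],[0,0,0.025],[0,0,0.015],[0,0,0.005],[0,0,0],[0,0,0]],"turn":[0,0,0,0,0,0,0,0]}'
python3 -m inch '{"dp":[[0,0,0],[0,0,0],[0,0,0],[0,0,0],[0,0,0],[0,0,0],[0,0,0],[0,0,0]],"turn":[0,0,0,0,0,0,0,0]}' 1 12
python3 -m inch '{"dp":[[0,0,0]],"turn":[0]}';python3 -m inch '{"dp":[[0,0,0]],"turn":[0]}'
```

```text
time_s: 14.9
tool_pos: [0.4876, 0.0791, 0.1065]
tool_rot: [-180.0, -0.1, 7.8]
force: [0.2, 0.3, 0.3]
grip_width: 0.0867
time_s: 15.9
tool_pos: [0.4872, 0.079, 0.1057]
tool_rot: [-180.0, -0.0, 7.8]
force: [1.0, 0.4, -0.6]
grip_width: 0.0273
time_s: 16.02
tool_pos: [0.4871, 0.079, 0.1056]
tool_rot: [-180.0, -0.0, 7.8]
force: [1.2, 0.8, -0.9]
grip_width: 0.0275
time_s: 16.15
tool_pos: [0.487, 0.079, 0.1056]
tool_rot: [-180.0, -0.0, 7.8]
force: [0.9, -0.0, -0.6]
grip_width: 0.0274
```

```bash
python3 -m inch '{"dp":[[0,0,-0.001],[0,0,-0.001],[0,0,-0.001],[0,0,0],[0,0,0]],"turn":[0,0,0,0,0]}';python3 -m inch '{"dp":[[0,0,-0.002],[0,0,-0.002],[0,0,-0.002],[0,0,0]],"turn":[0,0,0,0]}'
```

```text
time_s: 16.77
tool_pos: [0.4868, 0.0789, 0.1086]
tool_rot: [-180.0, 0.0, 7.8]
force: [1.2, 0.3, -3.4]
grip_width: 0.0279
time_s: 17.27
tool_pos: [0.4868, 0.079, 0.1148]
tool_rot: [-180.0, 0.0, 7.8]
force: [0.4, 0.4, -2.2]
grip_width: 0.0275
```

```bash
python3 -m inch '{"dp":[[0,0,-0.003],[0,0,-0.004],[0,0,-0.004],[0,0,-0.004],[0,0,-0.003],[0,0,0]],"turn":[0,0,0,0,0,0]}';python3 -m inch '{"dp":[[0,0,-0.003],[0,0,-0.004],[0,0,-0.004],[0,0,-0.003],[0,0,-0.0017],[0,0,0],[0,0,0],[0,0,0]],"turn":[0,0,0,0,0,0,0,0]}'
python3 - <<'E'
from h import *
from cell import sensors
for n in ["scene","wrist","top"]:
    o=sensors.get_obs();c=vision.get_calibration(n); np.savez(f'{n}6.npz',K=c["K"],pose=c["pose"])
    a=vision.read_camera(n); cv2.imwrite(f'pics/{n}6.png',a);print(o["tool_pos"],o["tool_rot"],o["force"],o["grip_width"])
    if n=="scene":cv2.imwrite('pics/s6c.png',cv2.resize(a[130:230,210:330],None,fx=6,fy=6,interpolation=cv2.INTER_CUBIC))
E
```

```text
time_s: 18.02
tool_pos: [0.4867, 0.079, 0.1328]
tool_rot: [-180.0, 0.0, 7.8]
force: [1.2, -0.6, -2.1]
grip_width: 0.0276
time_s: 19.02
tool_pos: [0.4867, 0.0789, 0.1482]
tool_rot: [180.0, 0.0, 7.8]
force: [0.8, 0.3, -3.3]
grip_width: 0.0279
[0.48673376 0.07893395 0.14815417] [1.79999740e+02 1.06642544e-02 7.84349562e+00] [ 0.83653887  0.30082713 -3.30764778] 0.027884722711297324
[0.4867562  0.07892315 0.14816102] [1.79999755e+02 9.21124713e-03 7.84223427e+00] [ 0.91460561  0.62656911 -2.68170904] 0.027407971985450294
[0.48676016 0.07889796 0.14815253] [1.79997999e+02 9.46170315e-03 7.84099755e+00] [-0.67387062 -0.09115373 -2.72355395] 0.02774439403588373
```

View pics/s6c.png

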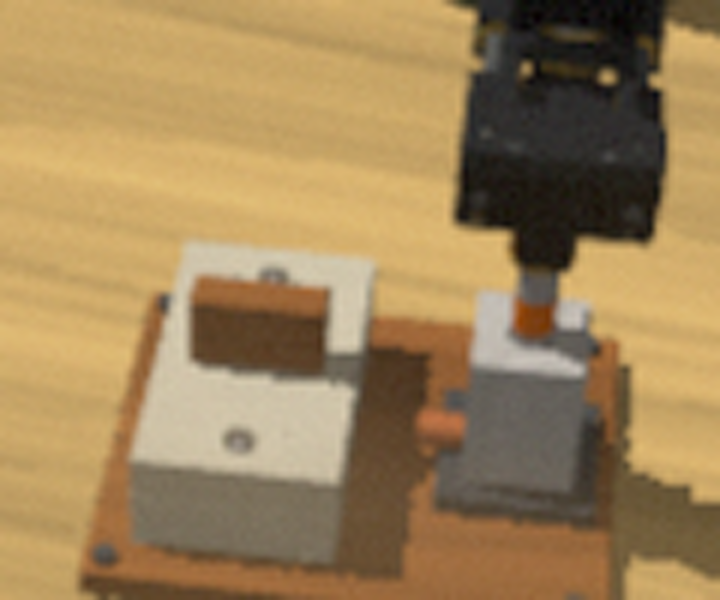

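View pics/wrist6.png

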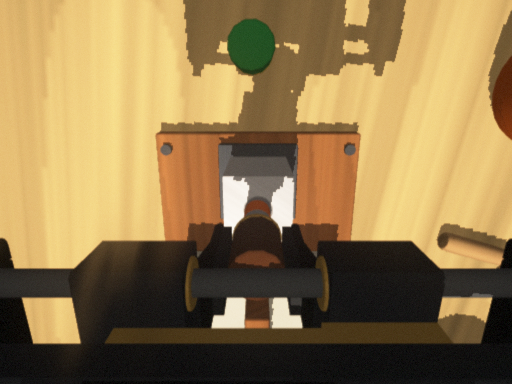

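View pics/scene6.png

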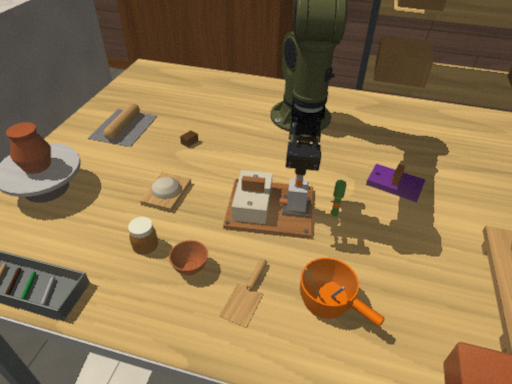

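```bash
python3 - <<'E'
from h import *
c=dict(np.load('scene6.npz'))
for z in (.095,.0995,.1175,.1375):print(z,(proj(c,[[.4872,.0775,z],[.496,.0775,z]])-[210,130]+.5)*6-.5)
a=cv2.imread('pics/scene6.png')[165:200,285:320]
cv2.imwrite('pics/s6d.png',cv2.resize(a,None,fx=16,fy=16,interpolation=cv2.INTER_NEAREST))
E
```

```text
0.095 [[532.03603652 332.42843842]
 [528.19782432 345.36446471]]
0.0995 [[532.97664346 324.62691858]
 [529.13303044 337.55250812]]
0.1175 [[536.79435482 292.96230978]
 [532.92916498 305.84266611]]
0.1375 [[541.14291577 256.89476334]
 [537.25382131 269.71797991]]
```

View pics/s6d.png

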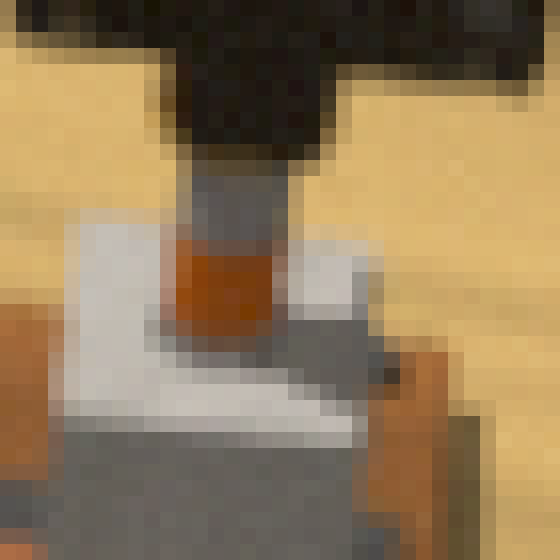

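```bash
python3 - <<'E'
from cell import sensors,env
o=sensors.get_obs();print(o["time_s"],o["tool_pos"],o["force"],o["grip_width"])
env.sign_off()
E
```

```text
19.175 [0.48675607 0.07892324 0.148161  ] [-0.45788862  0.27910407 -2.78770367] 0.027427238865283088
the job is handed in; nothing more can be done
```

The mould is closed and the plunger is drawn and held. I handed the job in at 19.2 s; sign-off reports no verdict.

- **Top half:** I gripped it by the rib and lowered it over both pins. The force swung to about +6 N upward when it seated at the expected height, and I let go there. The pictures afterwards show it flush, with a pin visible in each hole.
- **Plunger:** I drew it straight up by the knob with a 12 N grip. The sideways force stayed at about 1 N and the load was 2–3 N, its own weight. The gripper rose 42.6 mm. The scene picture fits that: the whole orange band shows, with a thin strip of steel below it, and the gripper is still holding.
- **Other objects:** they look unmoved in the last scene picture. I compared them by eye only.
- **Disagreements:** the camera estimates of the bore position differed by 1–2 mm. The gripper ended about 1.5 mm from where I aimed, measured along the flat pads, but no side load showed.

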